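# Free the safety hook of a chemical cupboard and open its door

## Robot

A 7-joint arm with a two-finger parallel gripper is mounted at the origin on a cart in front of the work surface, level with it; the furniture and walls round the work are solid. World frame = base frame: x ahead of the robot, y to its left, z up, the work surface at z = 0. Lengths are in m, angles in rad, forces in N, time in s.
With the tool pointing down it reaches from about 0.35 to 0.9 m from the base axis. Payload 8.1 kg.
Tool frame: the origin (TCP) lies at the centre of the arm's flange, where the gripper is bolted on; the fingertips stand 178 mm ahead of it and the grasp point (between the pads) lies 159 mm ahead of it; x points along the fingers, z is the direction in which the jaws open and shut, and the axes are right-handed (so a half turn about x gives the same grasp; the last joint's range is limited). The gripper opens to 92 mm and grips with 3 to 60 N. Pads are 19 mm wide; open, the fingers measure 130 mm over their backs; the gripper's body (75 mm by 190 mm) begins 47 mm behind the grasp point.
Start: joints at [1.21, 0.434, 0.025, 1.573, -0.012, 1.134, -0.075], TCP at [0.159, -0.604, 0.405] pointing down, gripper open.
Joint ranges: [-2.62, 2.62], [-0.44, 2.09], [-1.27, 1.32], [0.08, 2.57], [-1.32, 4.46], [0.12, 2], [-2.74, 2.74]. Speed limits (rad/s): [2.22, 2.22, 3.01, 3.01, 3.14, 3.14, 3.14].

## Interface

Orientations are given as a rotation vector (axis times angle).
In Python, from cell import arm, get_image, search_frame, pinpoint gives the robot as it stands.
- The arm moves only by the tool arm_command, never from a script. Its argument "motion" is a list of rows, each a list of 7 numbers: the finger opening in mm, from 0 to 91.8, then the shift along the tool's x, y, z in mm, then the turn, a rotation vector about the tool's x, y, z in degrees. In form: [[fingers, x, y, z, ax, ay, az], ...]. A call has 1 to 5 rows; each row shifts and turns the commanded pose from where the row before left it, along the tool's axes as they then stand; what a row does not reach is not made up. A row lasts 1/8 s, in which the tool goes at most 62.5 mm and 10.7 degrees, less where a joint would pass 70% of its speed; a pose out of reach is approached as far as the arm can. A call with a gripper value outside its range is refused whole. The fingers move at their own pace and stop on an object; "newtons" is the grip in N (left out, the last holds). Time passes only in rows, so rows that do not move let the fingers close. It gives the time, the measured TCP pose, the force and the opening at its end, in the units of the state.
- arm.observe(): the state, without advancing time (a new reading comes with each control period).
- get_image(name): name is "scene" or "top" or "wrist"; returns a dict with "frame" (480x640x3 uint8, red, green, blue), "range_z" (480x640 float32, m along the optical axis (not along the pixel's ray), 0 where there is no reading), "K" (3x3 intrinsics, pixels), "origin" and "rotation" of the camera in the world; the wrist camera has in their place "tool_from_camera" (4x4, takes a point from camera to tool coordinates, whose origin is the TCP and whose axes are the tool frame's). Camera axes: x right, y down, z forward; pixel columns grow to the right and rows downward; lengths in m; the calibration is good to about 2 mm. A picture is of the moment at which its call begins: read the wrist's pose just before it.
- arm.sign_off(): hands the job in, once; it reports no verdict.
Trained networks look in the newest picture that a camera, given by its name, has taken for a name from the list of things; names that differ only in an ending like _2 or _b are one class to them, and where a whole thing is asked for, a point or a joint stands for the part that bears it (a point fixed in the world has none). Each returns a list of dicts, best first, with "p" (0 to 1); they miss things now and then, are a little off and sometimes report something else, mostly with a low value. They report only what shows in the picture. A call takes as long as a camera call.
- search_frame(camera, target): "point" ([x, y, z] in m, in world coordinates, good to about 4 mm: the middle of the surface that is visible of it).
- pinpoint(camera, target): "point" ([x, y, z] in m, in world coordinates, good to about 4 mm: a listed point, or the origin of a listed thing).
The state is a dict: "clock": time; "joints": joint angles; "dq": joint speeds; "joint_efforts": joint torques, N m; "position": TCP position; "ee_rot": TCP orientation; "force": force on the tool from outside, world axes, zero at the start; "ft_torque": the same for the moment, N m; "width": opening from 0.0 (shut) to 1.0 (fully open).
Only numpy, scipy, OpenCV 4.12 (cv2) and the standard library are available. Lean on these libraries where they do the work, as an engineer would, in place of code of your own. Each camera call takes 0.05 s, during which the arm holds its last target. There are 200 camera calls.

## Task

The small yellow chemical cupboard is held shut by a sprung safety hook. Gently press the orange hook down through the finger slot in the cupboard's top and, keeping it down, draw the door towards you past its catch; then swing the door wide open, at least 60 degrees, and leave it standing open. Never push on anything with more than 20 N, and do not knock over or shift the flask, the beaker and the dropper bottle standing nearby.

Things in the scene. Friction and masses are not known exactly. Their poses are not given: they have to be found in the camera images.
- tray: Fixed grey spill tray 190 x 236 mm under the fixed yellow cupboard (200 wide, 150 deep, 165 high). Origin on the worktop under the middle of the door's inner face. x points from the door into the cupboard, y along the front to the hinge, z up. The cupboard stands on levelling feet screwed out by an unreported amount: its top and the door's upper edge lie 174 to 196 mm above the worktop.
- slot (a point): Middle, in plan, of the finger slot in the cupboard's top (point on the tray floor: use x, y only; tray axes). Slot open from above, 34 mm along tray x from the door's inner face to a steel keeper lip, 76 mm along tray y. In it, 20 mm below the cupboard's top (anywhere 156 to 176 mm above the worktop: feel for it), lies the hook's flat orange thumb plate, 31 x 28 mm.
- catch (a point): Plan position, door shut, of the hook's barb, 33 mm behind the slot's middle (on the tray floor). The hook rides on the door and slides straight down; its spring needs 2.5 N to start, 0.7 N more per mm, 7 N at 6 mm, 9.5 N at the hard stop 10 mm down; beyond that force shoots up. Free of the lip from 6 mm; 7 to 9 mm is safe. Keep it down until the door is 0.2 rad open; then it may rise.
- hinge_line (a point): Point on the tray floor straight under the door's vertical hinge line, at the left end (tray +y) of the door's inner face; tray axes. The slot's middle is 145 mm from it along tray -y and 17 mm along +x.
- door (a joint): Door angle, rad: 0 shut, grows as the free edge swings to the robot (clockwise from above), limit 1.75. Latched, it has 0.03 play. Light friction; stays where left. Door 196 mm wide, 12 mm thick, knob 35 mm out on its front near the free edge, 90 mm up. Once unlatched it can be pushed on by its inner face, whose upper 18 mm stands above the thumb plate.
- flask: Loose glass conical flask, 95 mm wide, 113 mm high, to the right of the cupboard. Origin at the centre of its underside, z up.
- beaker: Loose small glass beaker, 59 mm wide, 71 mm high, to the right of the cupboard. Origin at the centre of its underside, z up.
- dropper: Loose white dropper bottle with a blue cap, 31 mm wide, 94 mm high, to the left in front of the cupboard. Origin at the centre of its underside, z up.

How it is judged:
By the outcome, as a careful person would: the job done as asked, in the order asked, and still so for the second after the job is handed in, with the robot touching nothing.
It also fails if it takes over 51 s, if anything falls off the work surface, if the arm or the gripper's body presses on something with over 40 N, if the wrist force passes 120 N, or if a joint passes its speed limit or range.

## Working session

There is one attempt and no reset: what is moved stays moved. The work goes in short steps, Python scripts to look and compute and a tool call to move; the robot and the scene stay as the last step left them, time stands still between calls to the robot, and variables do not carry over. Pictures are saved under pics/ and viewed, about 8 in all and at most 12, crops included, and the job is handed in when it is done.

Besides the shell and the picture viewer there is one more tool, called after "Call:" as name([rows], argument=value, ...), one row to a line, values as JSON. arm_command: Moves the arm, as the interface text tells. Its arguments: {"type":"object","properties":{"motion":{"type":"array"},"newtons":{"type":"number"}},"required":["motion"]}

```bash
mkdir -p pics; ls; cat > h.py <<'E'
import numpy as np, cv2
from cell import arm, get_image, search_frame, pinpoint
from scipy.spatial.transform import Rotation as R
def pts(im,u,v):
    z=im['range_z'][v,u]; K=im['K']
    p=np.stack([(u-K[0,2])/K[0,0]*z,(v-K[1,2])/K[1,1]*z,z],-1)
    return p@np.array(im['rotation']).T+im['origin']
def cloud(im):
    v,u=np.mgrid[0:480,0:640]; return pts(im,u,v)
E
python3 - <<'E'
from h import *
s=arm.observe(); print(s)
for c in ['scene','top']:
    im=get_image(c); cv2.imwrite(f'pics/{c}0.png',im['frame'][:,:,::-1]); print(c,im['origin'],np.round(im['rotation'],3).tolist())
    for t in ['tray','slot','catch','hinge_line','flask','beaker','dropper']:
        print(c,t,[(np.round(d['point'],3).tolist(),round(d['p'],2)) for d in pinpoint(c,t)[:2]])
E
```

```text
pics
{'clock': 0.0, 'joints': array([ 1.2104205 ,  0.43521439,  0.02499185,  1.57411108, -0.01162699,
        1.13398106, -0.07512492]), 'dq': array([-2.95492902e-05,  1.13819432e-04,  7.08603018e-04,  4.49486794e-04,
       -1.51841147e-03,  1.59147817e-03,  4.31174486e-04]), 'joint_efforts': array([-6.41357528e-04, -6.67850661e+01,  9.84807909e-01, -3.14467871e+01,
       -6.05798140e-02,  4.29831748e-02,  1.67193812e-04]), 'position': array([ 0.15923548, -0.60413127,  0.40394489]), 'ee_rot': array([ 1.01823709,  1.32148265, -1.01681264]), 'force': array([ 0.12957108, -0.5613221 , -0.80714379]), 'ft_torque': array([-0.01607032, -0.0166261 ,  0.00081604]), 'width': 0.9992900462742383}
scene [-0.26017723  0.89149612  0.73482532] [-0.899, 2.288, -1.266]
scene tray [([0.586, 0.109, 0.002], 0.62), ([0.647, 0.073, 0.004], 0.51)]
scene slot [([0.617, 0.065, 0.008], 0.76), ([0.651, 0.071, 0.002], 0.69)]
scene catch [([0.648, 0.07, 0.003], 0.89)]
scene hinge_line [([0.568, 0.203, 0.003], 0.76)]
scene flask [([0.412, -0.201, -0.0], 0.81)]
scene beaker [([0.522, -0.213, 0.003], 0.83)]
scene dropper [([0.475, 0.382, -0.002], 0.59)]
top [0.15695855 0.10119112 0.94188123] [-1.908, 2.071, -0.435]
top tray [([0.587, 0.107, -0.001], 0.85), ([0.479, 0.381, 0.002], 0.72)]
top slot [([0.616, 0.066, 0.003], 0.96)]
top catch []
top hinge_line [([0.568, 0.203, 0.003], 0.9)]
top flask [([0.407, -0.201, -0.002], 0.69)]
top beaker [([0.407, -0.2, -0.0], 0.6), ([0.522, -0.21, 0.0], 0.58)]
top dropper [([0.479, 0.38, 0.001], 0.7)]
```

```bash
sed -i "s/@np.array(im\['rotation'\]).T/@R.from_rotvec(im['rotation']).as_matrix().T/" h.py
python3 - <<'E'
from h import *
im=get_image('top'); P=cloud(im); m=(P[...,2]>.165)&(P[...,2]<.21)&(abs(P[...,0]-.64)<.16)&(abs(P[...,1]-.1)<.18)
z=P[m][:,2]; print(m.sum()); print(np.histogram(z,bins=np.arange(.15,.212,.004)))
top=m&(abs(P[...,2]-np.median(z))<.005); Q=P[top][:,:2].astype(np.float32)
print(np.median(z),cv2.minAreaRect(Q), cv2.boxPoints(cv2.minAreaRect(Q)))
f=im['frame'].astype(int); o=(f[...,0]>180)&(f[...,1]>60)&(f[...,1]<140)&(f[...,2]<80)&(P[...,0]>.5)
print(o.sum(), P[o].mean(0), np.median(P[o],0)) 
E
```

```text
6996
(array([   0,    0,    0,   31,  140,  234,  163,  122,  128,  412, 4822,
        943,    1,    0,    0]), array([0.15 , 0.154, 0.158, 0.162, 0.166, 0.17 , 0.174, 0.178, 0.182,
       0.186, 0.19 , 0.194, 0.198, 0.202, 0.206, 0.21 ]))
0.19233416136817127 ((0.6559788584709167, 0.11964133381843567), (0.1659456193447113, 0.20035246014595032), 13.067620277404785) [[0.5525048  0.19846317]
 [0.59780467 0.00329905]
 [0.75945294 0.0408195 ]
 [0.71415305 0.23598361]]
81 [ 0.69183151 -0.01852485  0.19005696] [0.62410856 0.06115078 0.17340458]
```

View pics/top0.png

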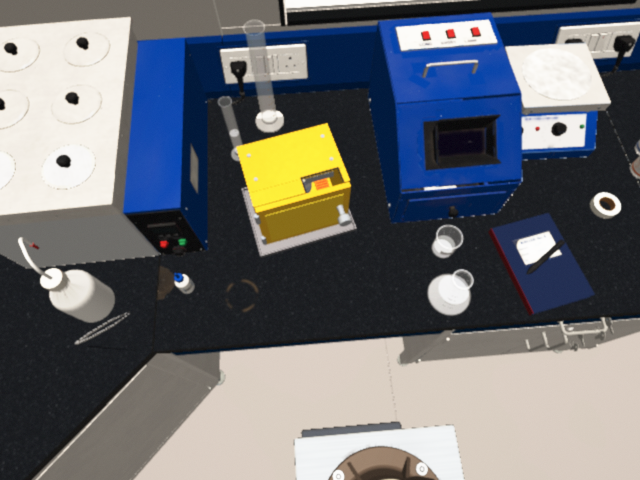

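View pics/scene0.png

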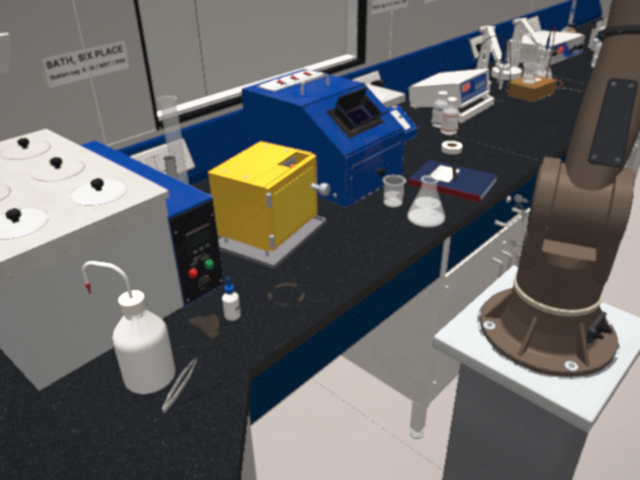

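```bash
cat >> h.py <<'E'
YAW=np.radians(12.7); ex=np.array([np.cos(YAW),np.sin(YAW),0]); ey=np.array([-np.sin(YAW),np.cos(YAW),0])
H=np.array([.567,.2025,0]); SLOT=H+.017*ex-.145*ey
def delta(target,Rt):
    s=arm.observe(); Rc=R.from_rotvec(s['ee_rot'])
    d=Rc.inv().apply(np.array(target)-s['position'])*1000
    return np.round(d,1), np.round((Rc.inv()*Rt).as_rotvec(degrees=True),2)
def down(yaw,sgn=1): # tool x down, z along sgn*tray y at given yaw
    x=np.array([0,0,-1.]); z=sgn*np.array([-np.sin(yaw),np.cos(yaw),0]); return R.from_matrix(np.stack([x,np.cross(z,x),z],1))
E
python3 - <<'E'
from h import *
s=arm.observe(); print(np.round(R.from_rotvec(s['ee_rot']).as_matrix(),3).tolist(),SLOT)
for sg in (1,-1): print(sg,delta([SLOT[0],SLOT[1],.405],down(YAW,sg)))
P=cloud(get_image('top'))
for x0 in (.45,.5,.55,.6,.65,.7):
  for y0 in (-.15,-.1,-.05,0):
    m=(abs(P[...,0]-x0)<.025)&(abs(P[...,1]-y0)<.025); print(x0,y0,m.sum(),P[m][:,2].max().round(3) if m.any() else None,end=' | ')
E
```

```text
[[-0.0, 0.967, 0.255], [-0.0, 0.255, -0.967], [-1.0, -0.0, 0.0]] [0.61546179 0.06478488 0.        ]
1 (array([-3.000e-01,  6.116e+02, -5.308e+02]), array([-177.94,   -0.  ,    0.  ]))
-1 (array([-3.000e-01,  6.116e+02, -5.308e+02]), array([2.06, 0.  , 0.  ]))
0.45 -0.15 631 0.055 | 0.45 -0.1 619 0.005 | 0.45 -0.05 625 0.005 | 0.45 0 630 0.004 | 0.5 -0.15 467 0.005 | 0.5 -0.1 472 0.005 | 0.5 -0.05 475 0.004 | 0.5 0 469 0.005 | 0.55 -0.15 407 0.004 | 0.55 -0.1 412 0.004 | 0.55 -0.05 414 0.005 | 0.55 0 509 0.135 | 0.6 -0.15 1171 0.22 | 0.6 -0.1 953 0.17 | 0.6 -0.05 390 0.004 | 0.6 0 595 0.195 | 0.65 -0.15 861 0.238 | 0.65 -0.1 923 0.203 | 0.65 -0.05 372 0.005 | 0.65 0 275 0.196 | 0.7 -0.15 787 0.272 | 0.7 -0.1 1005 0.237 | 0.7 -0.05 340 0.004 | 0.7 0 77 0.193 |
```

Call:
arm_command([
  [0,0,40.8,-35.4,0.4,0,0],
  [0,0,40.8,-35.4,0.4,0,0],
  [0,0,40.8,-35.4,0.4,0,0],
  [0,0,40.8,-35.4,0.4,0,0],
  [0,0,40.8,-35.4,0.4,0,0],
], newtons=20)

```text
clock: 1.52
position: [0.3154, -0.3818, 0.405]
ee_rot: [1.044, 1.305, -1.044]
force: [1.2, -0.0, -0.3]
width: 0.505
```

Call:
arm_command([
  [0,0,40,-35,0,0,0],
  [0,0,40,-35,0,0,0],
  [0,0,40,-35,0,0,0],
  [0,0,40,-35,0,0,0],
  [0,0,40,-35,0,0,0],
])

```text
clock: 2.15
position: [0.4718, -0.1671, 0.405]
ee_rot: [1.044, 1.305, -1.044]
force: [1.4, -0.8, -0.5]
width: 0.008
```

```bash
python3 - <<'E'
from h import *
s=arm.observe(); print(s['clock'],s['joints'],s['force'],s['width'],s['position'])
print(delta([SLOT[0],SLOT[1],.405],down(YAW,-1)))
E
```

```text
2.15 [ 0.434438    0.24925689 -0.24558448  1.85387643  0.06969708  1.04591819
 -1.18711671] [ 1.37362512 -0.77141256 -0.46719036] 0.008194335183566465 [ 0.47175569 -0.16710183  0.40503055]
(array([   0. ,  191.3, -194.5]), array([ 0.05,  0.03, -0.03]))
```

Call:
arm_command([
  [0,0,36,-45,0,0,0],
  [0,0,36,-45,0,0,0],
  [0,0,36,-45,0,0,0],
  [0,0,33,-45,0,0,0],
  [0,0,0,-14.5,0,0,0],
])

```text
clock: 2.78
position: [0.5663, 0.0565, 0.4046]
ee_rot: [1.042, 1.309, -1.038]
force: [0.4, -0.5, -0.5]
width: 0.007
```

```bash
python3 - <<'E'
from h import *
s=arm.observe(); im=get_image('wrist'); cv2.imwrite('pics/w1.png',im['frame'][:,:,::-1])
T=np.array(im['tool_from_camera']); Rt=R.from_rotvec(s['ee_rot']).as_matrix()
im['rotation']=R.from_matrix(Rt@T[:3,:3]).as_rotvec(); im['origin']=Rt@T[:3,3]+s['position']
P=cloud(im); print(s['clock'],s['position'],s['force'],delta([SLOT[0],SLOT[1],.405],down(YAW,-1)))
np.save('w1.npy',P)
for t in ['slot','catch','hinge_line']:
  for d in pinpoint('wrist',t)[:2]: print(t,np.round(d['point'],4),d['p'])
f=im['frame'].astype(int); o=(f[...,0]>150)&(f[...,0]-f[...,1]>70)&(f[...,2]<90)
Q=P[o]; v,u=np.nonzero(o); print(o.sum(),np.median(Q,0),u.min(),u.max(),v.min(),v.max())
if o.sum()>20: 
  q=(Q-H)[:,:]; print('tray x',np.percentile(q@ex,[2,50,98]),'y',np.percentile(q@ey,[2,50,98]),'z',np.percentile(Q[:,2],[2,50,98]))
m=(abs(P[...,2]-.192)<.006); r=cv2.minAreaRect(P[m][:,:2].astype(np.float32)); print(m.sum(),np.median(P[m][:,2]),r)
E
```

```text
2.775 [0.56626712 0.0565482  0.40460322] [ 0.37481729 -0.4999196  -0.45330193] (array([-0.5, 50.9,  3.4]), array([ 0.37, -0.12,  0.  ]))
3131 [0.61571964 0.06403199 0.17315569] 299 352 136 200
tray x [0.00188058 0.01698987 0.03422333] y [-0.15926525 -0.14588835 -0.13261998] z [0.16323104 0.17315569 0.17475052]
87456 0.19308545911915992 ((0.627673864364624, 0.11485296487808228), (0.10430048406124115, 0.2009284347295761), 12.919544219970703)
```

View pics/w1.png

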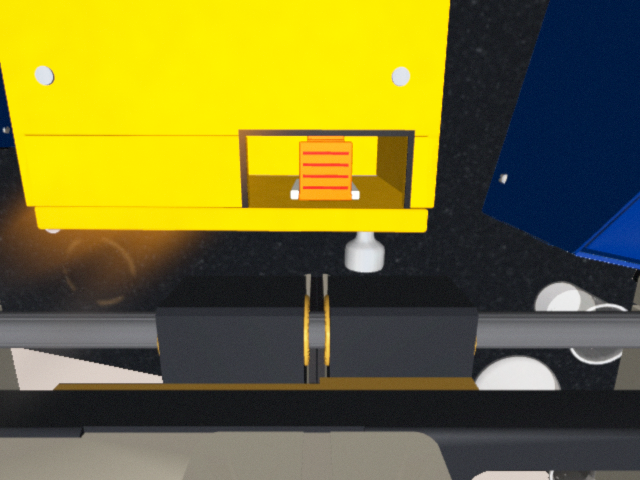

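```bash
python3 - <<'E'
from h import *
P=np.load('w1.npy'); 
for u,v in [(170,285),(240,290),(240,330),(240,370),(312,285),(312,330),(317,285),(317,370),(325,300),(460,290),(460,370),(550,330),(100,330)]:
    q=P[v,u]-[.5663,.0565,.4046]; print(u,v,'ex',(q@ex).round(4),'ey',(q@ey).round(4),'z',P[v,u,2].round(4))
E
```

```text
170 285 ex -0.0834 ey 0.1518 z 0.0006
240 290 ex 0.0368 ey 0.0166 z 0.3068
240 330 ex 0.0323 ey 0.0151 z 0.3159
240 370 ex 0.024 ey 0.0154 z 0.3164
312 285 ex 0.0098 ey 0.0023 z 0.235
312 330 ex 0.0288 ey 0.0014 z 0.3091
317 285 ex -0.0831 ey -0.0001 z -0.0013
317 370 ex 0.0687 ey 0.0006 z 0.3848
325 300 ex 0.0348 ey -0.0013 z 0.3071
460 290 ex 0.0371 ey -0.0296 z 0.3068
460 370 ex 0.024 ey -0.0277 z 0.3159
550 330 ex 0.0297 ey -0.0478 z 0.3101
100 330 ex 0.0296 ey 0.0448 z 0.3112
```

Call:
arm_command([
  [0,0,25,2,0.4,0,0],
  [0,0,25,1.4,0,0,0],
  [0,0,0,0,0,0,0],
  [0,0,0,0,0,0,0],
])

```text
clock: 3.48
position: [0.6145, 0.0583, 0.4046]
ee_rot: [1.049, 1.303, -1.051]
force: [0.2, -0.2, 0.9]
width: 0.004
```

```bash
python3 - <<'E'
from h import *
s=arm.observe(); print(s['clock'],s['position'],s['force'],s['ft_torque'],delta(SLOT-.0015*ex+[0,0,.356],down(YAW,-1)))
E
```

```text
3.475 [0.61451362 0.05833596 0.40458985] [ 0.18453787 -0.23975446  0.86922215] [0.0281342  0.00390523 0.03365188] (array([48.6,  0.8, -6.1]), array([-0.45,  0.04,  0.05]))
```

Call:
arm_command([
  [0,0,0.8,-6,-0.4,0,0],
  [0,10,0,0,0,0,0],
  [0,14,0,0,0,0,0],
  [0,14,0,0,0,0,0],
  [0,8,0,0,0,0,0],
])

```text
clock: 4.1
position: [0.6142, 0.0657, 0.3571]
ee_rot: [1.043, 1.308, -1.045]
force: [-0.0, 0.3, -0.6]
width: 0.004
```

Call:
arm_command([
  [0,1.5,0,0,0,0,0],
  [0,0,0,0,0,0,0],
])

```text
clock: 4.35
position: [0.6146, 0.066, 0.3573]
ee_rot: [1.044, 1.306, -1.043]
force: [-0.4, 0.4, 0.3]
width: 0.008
```

```bash
python3 - <<'E'
from h import *
s=arm.observe(); print(s['clock'],s['position'],s['force'],s['ft_torque'],delta(SLOT-.0015*ex+[0,0,.351],down(YAW,-1)))
E
```

```text
4.35 [0.61464882 0.06599394 0.3573293 ] [-0.3578305   0.40086562  0.29444015] [ 0.02292444 -0.06364687  0.02682959] (array([ 6.3, -1. ,  1.4]), array([ 0.06, -0.  , -0.01]))
```

Call:
arm_command([
  [0,2,0,0,0,0,0],
  [0,1.5,0,0,0,0,0],
  [0,0,0,0,0,0,0],
])

```text
clock: 4.72
position: [0.6145, 0.0659, 0.3537]
ee_rot: [1.043, 1.306, -1.044]
force: [-0.2, 0.2, 0.4]
width: 0.002
```

Call:
arm_command([
  [0,1.5,0,0,0,0,0],
  [0,0,0,0,0,0,0],
])

```text
clock: 4.97
position: [0.6145, 0.0659, 0.3521]
ee_rot: [1.043, 1.306, -1.044]
force: [-0.2, 0.3, 0.3]
width: 0.007
```

Call:
arm_command([
  [0,1.5,0,0,0,0,0],
  [0,0,0,0,0,0,0],
])

```text
clock: 5.22
position: [0.6146, 0.066, 0.351]
ee_rot: [1.044, 1.306, -1.043]
force: [-1.0, -0.5, 2.2]
width: 0.007
```

Call:
arm_command([
  [0,1.5,0,0,0,0,0],
  [0,0,0,0,0,0,0],
])

```text
clock: 5.48
position: [0.6147, 0.066, 0.3494]
ee_rot: [1.044, 1.306, -1.043]
force: [1.2, 0.3, 3.1]
width: 0.006
```

Call:
arm_command([
  [0,2,0,0,0,0,0],
  [0,2,0,0,0,0,0],
  [0,0,0,0,0,0,0],
])

```text
clock: 5.85
position: [0.6147, 0.066, 0.3455]
ee_rot: [1.044, 1.306, -1.043]
force: [-1.5, -0.6, 6.4]
width: 0.004
```

Call:
arm_command([
  [0,1.5,0,0,0,0,0],
  [0,0,0,0,0,0,0],
  [0,0,0,0,0,0,0],
])

```text
clock: 6.22
position: [0.6148, 0.0661, 0.3442]
ee_rot: [1.044, 1.306, -1.043]
force: [-0.7, 1.2, 7.3]
width: 0.003
```

Call:
arm_command([
  [0,1.4,0,0,0,0,0],
  [0,0,0,0,0,0,0],
  [0,0,0,0,0,0,0],
])

```text
clock: 6.6
position: [0.6148, 0.0661, 0.343]
ee_rot: [1.044, 1.305, -1.043]
force: [-0.5, 0.3, 8.7]
width: 0.007
```

Call:
arm_command([
  [0,0,0,0,0,0,0],
  [0,0,0,0,0,0,0],
])

```text
clock: 6.85
position: [0.6148, 0.0661, 0.343]
ee_rot: [1.044, 1.305, -1.042]
force: [-1.3, 0.6, 8.1]
width: 0.005
```

Call:
arm_command([
  [0,0,-2,0,0,0,0],
  [0,0,-2,0,0,0,0],
  [0,0,0,0,0,0,0],
])

```text
clock: 7.22
position: [0.611, 0.0649, 0.3431]
ee_rot: [1.044, 1.305, -1.043]
force: [0.9, -0.7, 7.7]
width: 0.002
```

Call:
arm_command([
  [0,0,-2,0,0,0,0],
  [0,0,-1,0,0,0,0],
  [0,0,0,0,0,0,0],
])

```text
clock: 7.6
position: [0.6082, 0.0642, 0.3431]
ee_rot: [1.045, 1.304, -1.043]
force: [-0.1, -1.3, 8.2]
width: 0.003
```

Call:
arm_command([
  [0,0,-2,0,0,0,0],
  [0,0,-1,0,0,0,0],
  [0,0,0,0,0,0,0],
])

```text
clock: 7.98
position: [0.6053, 0.0634, 0.3431]
ee_rot: [1.045, 1.304, -1.043]
force: [0.9, -1.5, 8.9]
width: 0.002
```

Call:
arm_command([
  [0,0,-3.6,0.3,3,0,0],
  [0,0,-3.6,0.3,2,0,0],
  [0,0,-3.6,0.3,1.5,0,0],
  [0,0,0,0,0,0,0],
])

```text
clock: 8.48
position: [0.5945, 0.0608, 0.343]
ee_rot: [1.129, 1.257, -1.128]
force: [-0.2, -0.8, 8.2]
width: 0.002
```

```bash
cat >> h.py <<'E'
def wrist(name):
    s=arm.observe(); im=get_image('wrist'); cv2.imwrite(f'pics/{name}.png',im['frame'][:,:,::-1])
    T=np.array(im['tool_from_camera']); Rt=R.from_rotvec(s['ee_rot']).as_matrix()
    im['rotation']=R.from_matrix(Rt@T[:3,:3]).as_rotvec(); im['origin']=Rt@T[:3,3]+s['position']
    print(s['clock'],s['position'],s['force'],s['joints']); return im,cloud(im)
E
python3 - <<'E'
from h import *
im,P=wrist('w2')
E
```

```text
8.475 [0.59447003 0.06082941 0.34301681] [-0.21185168 -0.76434777  8.21184441] [ 0.01405522  0.4672551  -0.29139198  1.70048886  0.15549809  0.99512987
 -1.7945639 ]
```

View pics/w2.png

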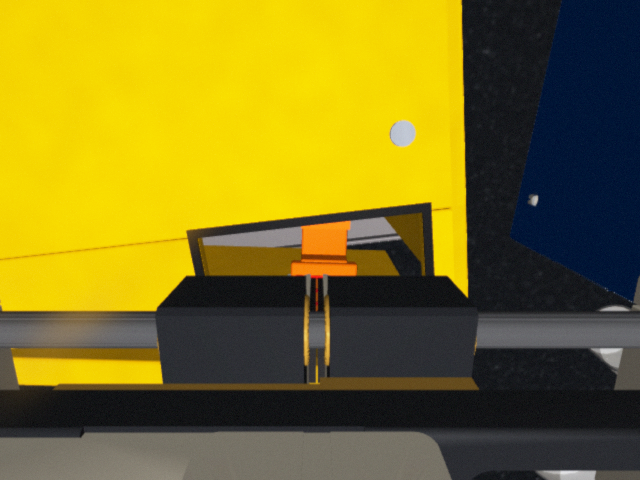

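Call:
arm_command([
  [0,0,-5.8,0.5,2.3,0,0],
  [0,0,-5.8,0.5,2.3,0,0],
  [0,0,-5.8,0.5,2.3,0,0],
  [0,0,0,0,0,0,0],
])

```text
clock: 9.02
position: [0.5771, 0.0584, 0.343]
ee_rot: [1.219, 1.203, -1.217]
force: [-0.1, 1.0, 8.6]
width: -0.0
```

Call:
arm_command([
  [0,0,-5.8,0.5,2.3,0,0],
  [0,0,-5.8,0.5,2.3,0,0],
  [0,0,-5.8,0.5,2.3,0,0],
  [0,0,-5.8,0.5,2.3,0,0],
  [0,0,0,0,0,0,0],
])

```text
clock: 9.65
position: [0.5539, 0.0586, 0.3431]
ee_rot: [1.336, 1.123, -1.333]
force: [-0.5, 1.3, 7.9]
width: 0.003
```

```bash
python3 - <<'E'
from h import *
im,P=wrist('w3')
im=get_image('top'); cv2.imwrite('pics/t3.png',cv2.resize(im['frame'][100:320,180:480,::-1],None,fx=2.5,fy=2.5))
E
```

```text
9.65 [0.55386053 0.05858035 0.34310942] [-0.53318473  1.25024337  7.93186706] [-0.02435065  0.40001956 -0.23727904  1.80429349  0.11246775  0.94846309
 -2.05150811]
```

View pics/t3.png

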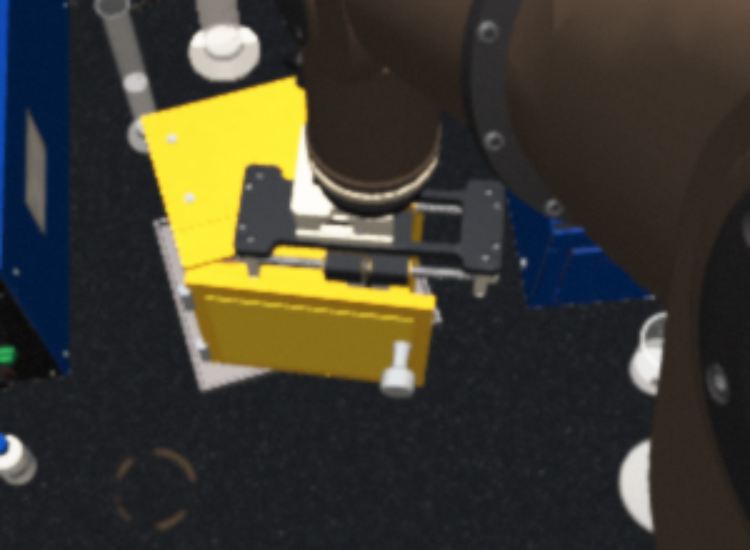

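```bash
python3 - <<'E'
from h import *
s=arm.observe(); p=s['position']; v=(p-H)[:2]; r=np.hypot(*v); a0=np.arctan2(v[1],v[0]); 
th0=np.arctan2(-.145,.0155)+YAW-a0; print('theta',th0,'r',r)
Rc=R.from_rotvec(s['ee_rot']); pos=p.copy(); dth=.055; f=.6
for i in range(16):
    a=a0-dth*(i+1); q=np.array([H[0]+r*np.cos(a),H[1]+r*np.sin(a),p[2]])
    d=Rc.inv().apply(q-pos)*1000; print(i,round(th0+dth*(i+1),3),np.round(d,1),q.round(3)); pos=q
    Rc=Rc*R.from_rotvec([dth*f,0,0])
print(np.degrees(dth*f))
E
```

```text
theta 0.4175885206409422 r 0.14454200021189675
0 0.473 [-0.  -7.9  0.4] [0.546 0.059 0.343]
1 0.528 [-0.  -7.9  0.3] [0.538 0.061 0.343]
2 0.583 [-0.  -7.9  0.1] [0.531 0.063 0.343]
3 0.638 [-0.  -7.9 -0.1] [0.523 0.065 0.343]
4 0.693 [-0.  -7.9 -0.3] [0.515 0.067 0.343]
5 0.748 [-0.  -7.9 -0.4] [0.508 0.07  0.343]
6 0.803 [-0.  -7.9 -0.6] [0.501 0.074 0.343]
7 0.858 [-0.  -7.9 -0.8] [0.494 0.078 0.343]
8 0.913 [-0.  -7.9 -1. ] [0.487 0.082 0.343]
9 0.968 [-0.  -7.9 -1.1] [0.481 0.087 0.343]
10 1.023 [-0.  -7.8 -1.3] [0.474 0.091 0.343]
11 1.078 [-0.  -7.8 -1.5] [0.469 0.097 0.343]
12 1.133 [-0.  -7.8 -1.7] [0.463 0.102 0.343]
13 1.188 [-0.  -7.7 -1.8] [0.458 0.108 0.343]
14 1.243 [-0.  -7.7 -2. ] [0.452 0.114 0.343]
15 1.298 [-0.  -7.6 -2.2] [0.448 0.121 0.343]
1.8907607239317168
```

Call:
arm_command([
  [0,0,-7.9,0.4,1.9,0,0],
  [0,0,-7.9,0.3,1.9,0,0],
  [0,0,-7.9,0.1,1.9,0,0],
  [0,0,-7.9,-0.1,1.9,0,0],
])

```text
clock: 10.25
position: [0.5233, 0.0645, 0.3431]
ee_rot: [1.432, 1.048, -1.428]
force: [1.9, 1.2, 8.5]
width: 0.006
```

Call:
arm_command([
  [0,0,-7.9,-0.3,1.9,0,0],
  [0,0,-7.9,-0.4,1.9,0,0],
  [0,0,-7.9,-0.6,1.9,0,0],
  [0,0,-7.9,-0.8,1.9,0,0],
])

```text
clock: 10.75
position: [0.4944, 0.0773, 0.343]
ee_rot: [1.526, 0.968, -1.522]
force: [0.7, 0.2, 8.2]
width: 0.008
```

```bash
python3 - <<'E'
from h import *
im,P=wrist('w4')
E
```

```text
10.75 [0.49441017 0.07727911 0.34303485] [0.73038735 0.24654242 8.16141256] [-0.10154463  0.31175711 -0.20112131  1.93874541  0.0788093   0.89610721
 -2.35138731]
```

View pics/w4.png

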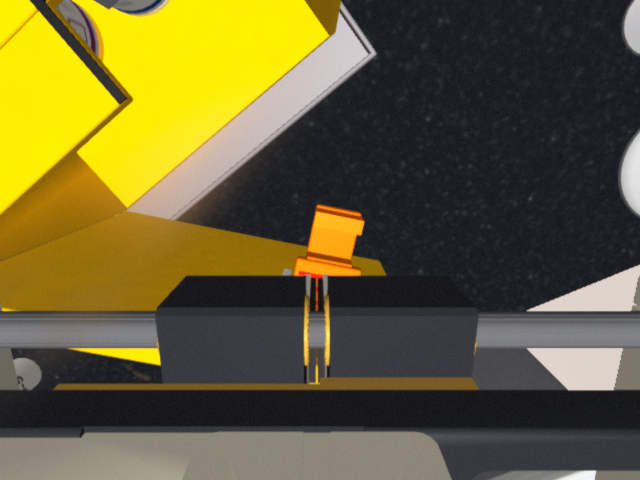

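Call:
arm_command([
  [0,0,-7.9,-1.0,1.9,0,0],
  [0,0,-7.9,-1.1,1.9,0,0],
  [0,0,-7.8,-1.3,1.9,0,0],
  [0,0,-7.8,-1.5,1.5,0,0],
])

```text
clock: 11.3
position: [0.4689, 0.0962, 0.343]
ee_rot: [1.613, 0.887, -1.609]
force: [1.1, -0.2, 8.0]
width: 0.005
```

Call:
arm_command([
  [0,0,-7.8,-1.8,1.5,0,0],
  [0,0,-7.7,-2.0,1,0,0],
  [0,0,-7.7,-2.4,1,0,0],
  [0,0,-7.4,-2.8,0,0,0],
  [0,0,0,0,0,0,0],
])

```text
clock: 11.92
position: [0.4486, 0.1213, 0.343]
ee_rot: [1.654, 0.847, -1.649]
force: [0.2, -0.6, 7.2]
width: 0.004
```

```bash
python3 - <<'E'
from h import *
im,P=wrist('w5')
im=get_image('top'); cv2.imwrite('pics/t5.png',cv2.resize(im['frame'][100:340,160:480,::-1],None,fx=2.4,fy=2.4))
E
```

```text
11.925 [0.44861547 0.1213398  0.34298853] [ 0.19635626 -0.58416472  7.19357504] [-0.2168684   0.25724119 -0.19548746  2.01808835  0.06463838  0.86978816
 -2.64153696]
```

View pics/t5.png

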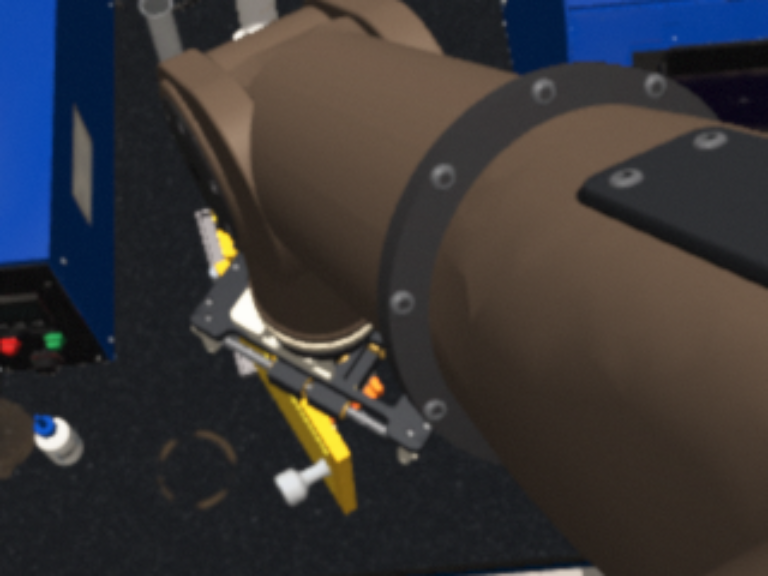

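Call:
arm_command([
  [0,-4,0,0,0,0,0],
  [0,-5,0,0,0,0,0],
  [0,-4,1,0,0,0,0],
  [0,-10,2,0,0,0,0],
  [0,-20,0,0,0,0,0],
])

```text
clock: 12.65
position: [0.4505, 0.1184, 0.3852]
ee_rot: [1.65, 0.847, -1.655]
force: [-0.2, -0.4, 0.2]
width: 0.003
```

Call:
arm_command([
  [0,-25,0,0,0,0,0],
  [0,0,40,0,-5,0,0],
  [0,0,50,20,-5,0,0],
  [0,0,50,30,0,0,0],
  [0,0,0,0,0,0,0],
])

```text
clock: 13.28
position: [0.5495, -0.001, 0.4101]
ee_rot: [1.535, 0.955, -1.538]
force: [-1.1, -0.4, 0.6]
width: 0.006
```

```bash
python3 - <<'E'
from h import *
s=arm.observe(); print(s['clock'],s['position'],s['force'],s['joints'])
im=get_image('top'); P=cloud(im); cv2.imwrite('pics/t6.png',im['frame'][:,:,::-1])
for c in ['top','scene']:
  if c=='scene': get_image(c)
  for t in ['flask','beaker','dropper']: print(c,t,[(np.round(d['point'],3).tolist(),round(d['p'],2)) for d in pinpoint(c,t)[:2]])
m=(abs(P[...,2]-.192)<.006)&(P[...,0]<.545)&(P[...,0]>.34)&(P[...,1]>.05)&(P[...,1]<.25); Q=P[m][:,:2]
if len(Q)>10:
  d=np.linalg.svd(Q-Q.mean(0),full_matrices=False)[2][0]; d*=np.sign(-d[0]); print(len(Q),Q.mean(0),'door angle deg',np.degrees(YAW-np.pi/2-np.arctan2(d[1],d[0]))%360)
E
```

```text
13.275 [ 0.5494709  -0.00100756  0.4100626 ] [-1.09684929 -0.35454114  0.57596484] [-1.86103515e-03  3.14791634e-01 -1.22852145e-01  1.74309846e+00
  4.54077200e-02  1.08696292e+00 -2.16754769e+00]
top flask [([0.409, -0.202, -0.001], 0.85)]
top beaker [([0.523, -0.21, -0.002], 0.69)]
top dropper [([0.476, 0.38, 0.002], 0.52)]
scene flask [([0.415, -0.203, -0.002], 0.8)]
scene beaker []
scene dropper [([0.475, 0.385, -0.004], 0.59)]
577 [0.46450168 0.15421985] door angle deg 75.34927992826793
```

View pics/t6.png

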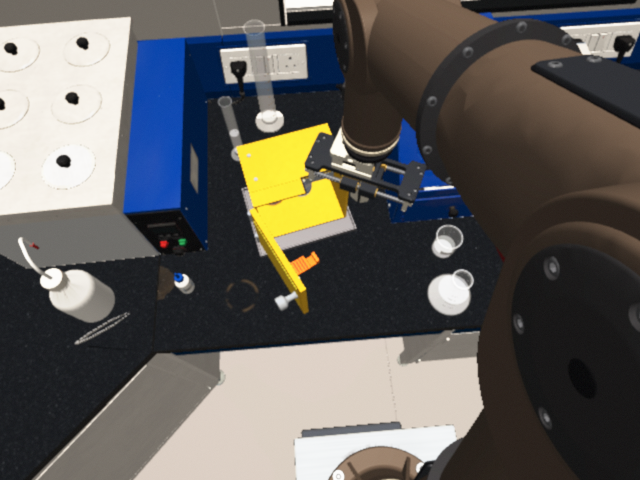

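```bash
python3 -c "
from h import *
print(arm.sign_off())"
```

```text
the job is handed in; nothing more can be done
None
```

The cupboard door now stands open at about 75° (measured from the top camera's depth), and I've handed the job in. I pressed the hook down about 8 mm with 8–9 N. Keeping it down, I drew the door past its catch and swung it open along its arc. Then I lifted the fingers straight up and moved clear.

- **Forces:** the highest reading was 8.9 N, against the 20 N limit. These are readings at the end of each move, not a continuous trace. After backing off, the fingertips were about 40 mm above the top of the cupboard and the wrist force read near zero.
- **Flask, beaker and dropper bottle:** all stand upright where they were, within the 4 mm measuring error. The scene camera missed the beaker in the final check, so its position rests on the top camera alone.
- **Time:** about 13.6 s of the 51 s allowed.

No check failed or disagreed.

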